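# Put the hole saws back on their spigots

## Robot

A 6-joint arm with a two-finger parallel gripper is mounted at the origin on the work surface. World frame = base frame: x ahead of the robot, y to its left, z up, the work surface at z = 0. Lengths are in mm, angles in rad, forces in N, time in s.
With the tool pointing down it reaches from about 400 to 925 mm from the base axis. Payload 12.5 kg.
Tool frame: the origin (TCP) lies where the fingers leave the gripper's body, on its centre line; the fingertips stand 78 mm ahead of it and the grasp point (between the pads) lies 59 mm ahead of it; z points along the fingers, y is the direction in which the jaws open and shut (so a half turn about z gives the same grasp; the last joint's range is limited). The gripper opens to 95 mm and grips with 3 to 60 N. Pads are 20 mm wide; open, the fingers measure 119 mm over their backs; the gripper's body (75 mm by 180 mm) begins 59 mm behind the grasp point.
Start: joints at [-1.353, 0.491, 1.559, -0, 1.092, -0.106], TCP at [198.879, -592.524, 292.261] pointing down, gripper open.
Joint ranges: [-3.1, 3.1], [-0.84, 2.19], [0.05, 2.79], [-1.13, 4.28], [0.06, 2.93], [-2.69, 2.69]. Speed limits (rad/s): [2.22, 2.22, 2.79, 3.14, 3.14, 3.14].

## Interface

Orientations are given as [roll, pitch, yaw] about the fixed x, y, z axes, in that order (R = Rz(yaw) Ry(pitch) Rx(roll)).
In Python, from cell import env, viewer, ticket, search_frame gives the robot as it stands.
- The arm moves only by the shell command python3 -m inch 'ROWS'. ROWS is a JSON object of lists of equal length, an entry for each row: "hand": the opening, from 0 (shut) to 1 (fully open); "delta_pos": the shift along the tool's x, y, z in cm, a list of three; "turn": the turn about the tool's z in rad. A call has 1 to 20 rows; each row shifts and turns the commanded pose from where the row before left it, along the tool's axes as they then stand; what a row does not reach is not made up. A row lasts 1/10 s, in which the tool goes at most 50 mm and 8.59 degrees, less where a joint would pass 70% of its speed; a pose out of reach is approached as far as the arm can. A call is refused whole if a number of a shift passes 5 or a number of a turn 0.15, either way. A call with a gripper value outside its range is refused whole. The fingers move at their own pace and stop on an object; the grip force is fixed at half the most. Time passes only in rows, so rows that do not move let the fingers close. It gives the time, the measured TCP pose, the force and the opening at its end, in the units of the state.
- env.state(): the state, without advancing time (a new reading comes with each control period).
- viewer.read_camera(name): name is "scene" or "top"; returns (picture, depth): 480x640x3 uint8, blue, green, red; 480x640 float32, mm along the optical axis (not along the pixel's ray), 0 where there is no reading.
- viewer.get_calibration(name): a dict with "fx", "fy", "cx", "cy" (pixels), "T" (4x4, takes a point from camera to world coordinates). Camera axes: x right, y down, z forward; pixel columns grow to the right and rows downward; lengths in mm; the calibration is good to about 2 mm. A picture is of the moment at which its call begins. get_calibration takes no time and is no camera call.
- ticket.job_done(): hands the job in, once; it reports no verdict.
Trained networks look in the newest picture that a camera, given by its name, has taken for a name from the list of things; names that differ only in an ending like _2 or _b are one class to them, and where a whole thing is asked for, a point or a joint stands for the part that bears it (a point fixed in the world has none). Each returns a list of dicts, best first, with "p" (0 to 1); they miss things now and then, are a little off and sometimes report something else, mostly with a low value. They report only what shows in the picture. A call takes as long as a camera call. They do not tell look-alikes from the thing itself.
- search_frame(camera, label): "centre" ([column, row] in pixels, amid what is visible of it).
The state is a dict: "t": time; "joints": joint angles; "qvel": joint speeds; "tau": joint torques, N m; "eef_pos": TCP position; "tcp_rot": TCP orientation; "ft_force": force on the tool from outside, world axes, zero at the start; "moment": the same for the moment, N m; "opening": opening from 0.0 (shut) to 1.0 (fully open).
Only numpy, scipy, OpenCV 4.12 (cv2) and the standard library are available. Lean on these libraries where they do the work, as an engineer would, in place of code of your own. Each camera call takes 0.05 s, during which the arm holds its last target.

## Task

Move the four hole saws from the peg block to the storage tray, so that the row stands in the tray's own order: each saw mouth down over the spigot that is turned to its size and ringed with a painted disc of its colour. Lower each one until it sits flat on its holder instead of dropping it, and leave the arbor standing in its socket on the peg block.

Things in the scene. Friction and masses are not known exactly. Their poses are not given: they have to be found in the camera images.
- saw_red: Hole saw enamelled red: steel cup standing mouth down, 32 mm outside diameter, 50 mm high, wall 2.5 mm, hollow to 32 mm above the teeth, 85 g. Origin: centre of its toothed rim (underside), z up; round, so yaw is free. At the start the saws stand 78 mm apart, in any order, on a beech peg block 88 mm wide, top 24 mm above the bench, each loosely over an 8 mm dowel 22 mm high.
- saw_yellow: Hole saw enamelled yellow: steel cup standing mouth down, 40 mm outside diameter, 50 mm high, wall 2.5 mm, hollow to 32 mm above the teeth, 110 g. Origin: centre of its toothed rim (underside), z up; round, so yaw is free. At the start the saws stand 78 mm apart, in any order, on a beech peg block 88 mm wide, top 24 mm above the bench, each loosely over an 8 mm dowel 22 mm high.
- saw_blue: Hole saw enamelled blue: steel cup standing mouth down, 48 mm outside diameter, 50 mm high, wall 2.5 mm, hollow to 32 mm above the teeth, 140 g. Origin: centre of its toothed rim (underside), z up; round, so yaw is free. At the start the saws stand 78 mm apart, in any order, on a beech peg block 88 mm wide, top 24 mm above the bench, each loosely over an 8 mm dowel 22 mm high.
- saw_green: Hole saw enamelled green: steel cup standing mouth down, 56 mm outside diameter, 50 mm high, wall 2.5 mm, hollow to 32 mm above the teeth, 170 g. Origin: centre of its toothed rim (underside), z up; round, so yaw is free. At the start the saws stand 78 mm apart, in any order, on a beech peg block 88 mm wide, top 24 mm above the bench, each loosely over an 8 mm dowel 22 mm high.
- spigot_red: Fixed holder for the red saw: wooden block 74x74x12 mm with a painted red disc 44 mm wide and on it an upright spigot 9 mm in diameter, 24 mm high, tip tapered (9 mm play round the saw's bore). Origin: centre of the block's underside, z up, y along the row; the saw rests on the block's top, 12 mm above it. Holders: a row in a low tray, 78 mm apart, in any order.
- spigot_yellow: Fixed holder for the yellow saw: wooden block 74x74x12 mm with a painted yellow disc 52 mm wide and on it an upright spigot 17 mm in diameter, 24 mm high, tip tapered (9 mm play round the saw's bore). Origin: centre of the block's underside, z up, y along the row; the saw rests on the block's top, 12 mm above it. Holders: a row in a low tray, 78 mm apart, in any order.
- spigot_blue: Fixed holder for the blue saw: wooden block 74x74x12 mm with a painted blue disc 60 mm wide and on it an upright spigot 25 mm in diameter, 24 mm high, tip tapered (9 mm play round the saw's bore). Origin: centre of the block's underside, z up, y along the row; the saw rests on the block's top, 12 mm above it. Holders: a row in a low tray, 78 mm apart, in any order.
- spigot_green: Fixed holder for the green saw: wooden block 74x74x12 mm with a painted green disc 68 mm wide and on it an upright spigot 33 mm in diameter, 24 mm high, tip tapered (9 mm play round the saw's bore). Origin: centre of the block's underside, z up, y along the row; the saw rests on the block's top, 12 mm above it. Holders: a row in a low tray, 78 mm apart, in any order.
- arbor: Hole-saw arbor, to be left alone: grey collar 25 mm wide, pilot drill up, standing loosely in a socket at one end of the peg block, in line with the saws, 65 mm from the nearest. Origin: on its axis at the collar's underside, z up; it reaches 68 mm above the block. At the like end of the tray three fixed spare drills stand, 60 mm above the bench, 68 mm from the nearest holder's middle.
Not all that is in view belongs to the job. Leave any pink look-alike of the saw_green alone. There is more than one size of the saw_yellow; the job needs the larger.

How it is judged:
By the outcome, as a careful person would: the job done as asked, in the order asked, and still so for the second after the job is handed in, with the robot touching nothing.
It also fails if it takes over 104 s, if anything falls off the work surface, if the arm or the gripper's body presses on something with over 40 N, if the wrist force passes 120 N, or if a joint passes its speed limit or range.

## Working session

There is one attempt and no reset: what is moved stays moved. The work goes in short steps, Python scripts to look and compute and a shell command to move; the robot and the scene stay as the last step left them, time stands still between calls to the robot, and variables do not carry over. Pictures are saved under pics/ and viewed, and the job is handed in when it is done.

```bash
ls -la; mkdir -p pics
python3 - <<'E'
from cell import env, viewer, ticket, search_frame
import cv2
s=env.state(); print(s)
for n in ("scene","top"):
    p,d=viewer.read_camera(n); cv2.imwrite(f"pics/{n}0.png",p); 
    import numpy as np
    np.save(f"pics/{n}0d.npy",d)
    print(n,viewer.get_calibration(n))
E
```

```text
total 12
drwxr-xr-x  3 agent agent 4096 Dec  6 13:24 .
drwxr-xr-x 23 root  root  4096 Dec  6 13:24 ..
drwxr-xr-x  2 agent agent 4096 Dec  6 13:24 pics
{'t': 0.0, 'joints': array([-1.35260882e+00,  4.91552171e-01,  1.55947553e+00, -4.42781395e-07,
        1.09171049e+00, -1.05590548e-01]), 'qvel': array([-1.61309771e-03, -2.78039738e-04,  9.29114614e-04,  4.58937319e-06,
       -1.22381813e-03,  1.97990476e-03]), 'tau': array([-3.56545250e-03, -6.12654305e+01, -2.58181429e+01,  6.91624009e-02,
        4.82308993e-02, -1.39878330e-04]), 'eef_pos': array([ 198.83382669, -592.34758178,  291.65731191]), 'tcp_rot': array([-3.14045345e+00, -1.20342846e-04,  3.23778190e-01]), 'ft_force': array([ 0.76964035, -0.52598563, -0.15873413]), 'moment': array([ 0.01975514, -0.01506059,  0.00621555]), 'opening': 1.002250850152907}
scene {'fx': 568.1855345545247, 'fy': 568.1855345545247, 'cx': 312.5531434530319, 'cy': 235.26499740381288, 'T': array([[ 7.63286206e-01,  4.44148191e-01, -4.69176462e-01,
         1.02071292e+03],
       [ 6.45891739e-01, -5.08002815e-01,  5.69874548e-01,
        -6.20372822e+02],
       [ 1.47657862e-02, -7.38014583e-01, -6.74623189e-01,
         8.12937613e+02],
       [ 0.00000000e+00,  0.00000000e+00,  0.00000000e+00,
         1.00000000e+00]])}
top {'fx': 521.9610109476813, 'fy': 521.9610109476813, 'cx': 320.4563151338446, 'cy': 234.50210887092118, 'T': array([[ 5.70555033e-03, -9.91229830e-01,  1.32026020e-01,
         3.62909997e+02],
       [-9.99960686e-01, -4.75929637e-03,  7.48162736e-03,
         2.30500954e+01],
       [-6.78766126e-03, -1.32063517e-01, -9.91218016e-01,
         1.15911935e+03],
       [ 0.00000000e+00,  0.00000000e+00,  0.00000000e+00,
         1.00000000e+00]])}
```

View pics/scene0.png

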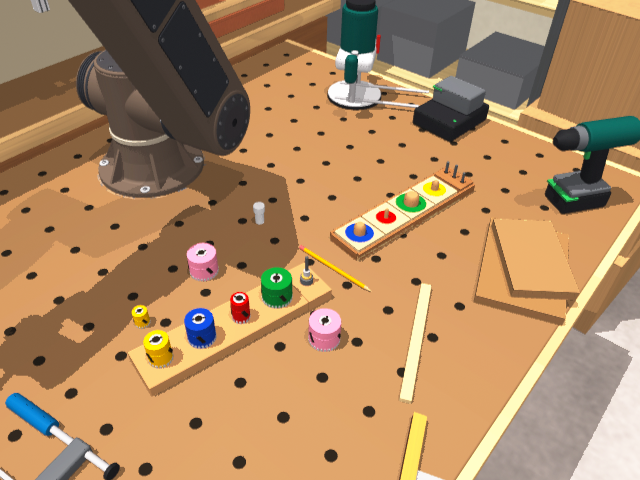

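View pics/top0.png

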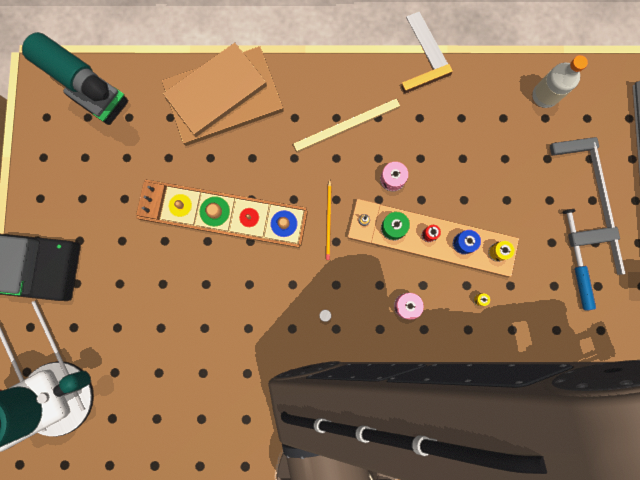

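The top view shows the peg block from left to right as arbor (364,219), green (397,225), red (432,233), blue (468,241) and yellow (505,251). The tray runs drills, yellow (180,205), green (214,210), red (249,217), blue (284,223). There are two pink look-alikes at (395,175) and (410,305), and a small yellow saw at (484,299). Next I'll measure.

```bash
cat > h.py <<'E'
from cell import env, viewer, ticket, search_frame
import cv2, numpy as np
def world(name, d, px=None):
    c=viewer.get_calibration(name); v,u=np.mgrid[0:480,0:640]
    P=np.stack([(u-c['cx'])/c['fx']*d,(v-c['cy'])/c['fy']*d,d,np.ones_like(d)],-1)
    return (P@np.array(c['T']).T)[...,:3]
def ray(name,u,v,z):
    c=viewer.get_calibration(name);T=np.array(c['T'])
    r=T[:3,:3]@np.array([(u-c['cx'])/c['fx'],(v-c['cy'])/c['fy'],1]);o=T[:3,3]
    return o+r*(z-o[2])/r[2]
def colmask(p,col):
    h=cv2.cvtColor(p,cv2.COLOR_BGR2HSV);H,S,V=[h[...,i].astype(int) for i in range(3)]
    m={'red':((H<5)|(H>175))&(S>200),'yellow':(H>24)&(H<34)&(S>190),'green':(H>45)&(H<80)&(S>150),'blue':(H>105)&(H<130)&(S>150)}[col]
    return m&(V>90)
E
python3 - <<'E'
from h import *
for n in ("top","scene"):
    p=cv2.imread(f"pics/{n}0.png"); d=np.load(f"pics/{n}0d.npy"); W=world(n,d)
    viewer.read_camera(n)
    for c in ("red","yellow","blue","green"):
        for k in ("saw_","spigot_"):
            for r in search_frame(n,k+c):
                if r['p']<.3: continue
                u,v=r['centre']; ui,vi=int(round(u)),int(round(v))
                print(n,k+c,round(r['p'],2),np.round([u,v]),W[vi,ui].round(), 'ray@', ray(n,u,v,74).round(1) if k=='saw_' else '')
# fit of tops by height map from top cam
d=np.load("pics/top0d.npy");p=cv2.imread("pics/top0.png");W=world("top",d)
print('bench z', np.median(W[300:320,440:470,2]))
for c in ("red","yellow","blue","green"):
    m=colmask(p,c).astype(np.uint8); n_,l,st,ce=cv2.connectedComponentsWithStats(m)
    for i in range(1,n_):
        if st[i,4]>25 and 140<ce[i][0]<530 and 150<ce[i][1]<320:
            # top-plane fit: all pixels within bbox having height near max
            x,y,w,h=st[i,:4]; sub=W[y-3:y+h+3,x-3:x+w+3].reshape(-1,3); zt=np.percentile(sub[:,2],90)
            q=sub[(sub[:,2]>zt-5)]
            mn,R=cv2.minEnclosingCircle(q[:,:2].astype(np.float32))
            print(c,ce[i].round(1),st[i],'zt',zt.round(1),'circ',np.round(mn,1),round(R,1),'mean',q.mean(0).round(1))
E
```

```text
top saw_red 0.78 [428. 234.] [ 510. -194.   73.] ray@ [ 509.2 -193.    74. ]
top spigot_red 0.69 [248. 222.] [541. 191.  26.] ray@ 
top spigot_red 0.64 [286. 222.] [538. 106.  47.] ray@ 
top saw_yellow 0.58 [500. 248.] [ 481. -342.   77.] ray@ [ 480.  -343.3   74. ]
top saw_yellow 0.48 [481. 302.] [ 369. -312.   33.] ray@ [ 369.7 -300.7   74. ]
top spigot_yellow 0.6 [182. 205.] [577. 336.  35.] ray@ 
top saw_blue 0.88 [465. 241.] [ 495. -271.   72.] ray@ [ 495.  -270.5   74. ]
top spigot_blue 0.83 [284. 225.] [531. 110.  46.] ray@ 
top saw_green 0.92 [408. 306.] [ 360. -153.   55.] ray@ [ 360.9 -148.9   74. ]
top saw_green 0.87 [394. 173.] [ 646. -128.   50.] ray@ [ 641.1 -124.1   74. ]
top saw_green 0.65 [396. 226.] [ 526. -127.   77.] ray@ [ 525.4 -127.5   74. ]
top spigot_green 0.6 [214. 212.] [559. 262.  48.] ray@ 
scene saw_red 0.94 [240. 308.] [ 529. -213.   69.] ray@ [ 530.8 -215.2   74. ]
scene spigot_red 0.58 [388. 216.] [555. 198.  25.] ray@ 
scene saw_yellow 0.86 [158. 349.] [ 496. -359.   76.] ray@ [ 495.2 -357.9   74. ]
scene saw_yellow 0.56 [144. 316.] [ 388. -314.   28
[... 836 characters left out ...]
.2] [169 194  22  23 313] zt 28.1 circ [484.3 198.2] 213.1 mean [577.2 343.4  29.4]
yellow [504.5 249.7] [496 241  18  19 156] zt 77.0 circ [ 476.9 -352. ] 20.5 mean [ 476.9 -352.1   75.4]
yellow [483.6 299.4] [478 294  12  12  63] zt 36.0 circ [ 370.3 -153.3] 176.5 mean [ 374.8 -311.4   53. ]
blue [283.6 223.4] [271 211  26  25 390] zt 39.9 circ [455.3  72.4] 104.7 mean [532.7 110.   76.7]
blue [468.1 240.9] [458 230  22  23 299] zt 76.5 circ [ 432.1 -139.3] 176.5 mean [ 495.6 -277.7   80.5]
green [214.6 211.5] [200 197  29  29 429] zt 44.5 circ [470.3 150.1] 166.4 mean [559.7 260.1  71.3]
green [395.6 224.7] [383 212  26  26 408] zt 76.5 circ [456.5 -61.3] 126.0 mean [ 528.7 -126.4   83.3]
```

Run:
```python
from h import *
from scipy.optimize import least_squares
d=np.load("pics/top0d.npy");p=cv2.imread("pics/top0.png");W=world("top",d)
est={'green':(528,-128,28),'red':(514,-204,16),'blue':(496,-277,24),'yellow':(477,-352,20)}
S={}
for c,(x,y,R) in est.items():
    q=W[(np.hypot(W[...,0]-x,W[...,1]-y)<R+8)&(abs(W[...,2]-75)<4)]
    # circle of known radius maximising coverage: soft fit of centroid + enclosing
    (mx,my),r=cv2.minEnclosingCircle(q[:,:2].astype(np.float32)); S[c]=q.mean(0)[:2]
    print(c,'enc',round(mx,1),round(my,1),round(r,1),'mean',q.mean(0).round(1),len(q))
order=['green','red','blue','yellow']; A=np.array([S[c] for c in order])
def line(A,off):
    f=lambda t:(np.array([t[0]+off*np.cos(t[2]),t[1]+off*np.sin(t[2])]).T-A).ravel()
    r=least_squares(f,[A[:,0].mean(),A[:,1].mean(),np.arctan2(*(A[-1]-A[0])[::-1])]); return r.x,f(r.x).reshape(-1,2)
off=(np.arange(4)-1.5)*78
x,res=line(A,off); print('saw line',x,'res\n',res.round(1)); print((A+res).round(1))
# tray discs
D=[];m4={}
for c,(u,v) in {'yellow':(180,205),'green':(214,211),'red':(249,217),'blue':(284,223)}.items():
    m=colmask(p,c).astype(np.uint8); n_,l,st,ce=cv2.connectedComponentsWithStats(m)
    i=min(range(1,n_),key=lambda i:np.hypot(*(ce[i]-(u,v)))-0.01*st[i,4])
    ct=max(cv2.findContours((l==i).astype(np.uint8),cv2.RETR_EXTERNAL,cv2.CHAIN_APPROX_NONE)[0],key=len)
    e=cv2.fitEllipse(ct); zz=np.median(W[l==i][:,2]); P=ray("top",*e[0],18); D.append(P[:2])
    P2=ray("top",*np.mean([ct.reshape(-1,2).max(0),ct.reshape(-1,2).min(0)],0),18)
    print(c,'ell',np.round(e[0],1),np.round(e[1],1),'z',zz.round(1),'P',P.round(1),P2.round(1))
D=np.array(D); x,res=line(D,off); print('tray line',x,'res\n',res.round(1)); print((D+res).round(1))
for n in ("top","scene"):
    W=world(n,np.load(f"pics/{n}0d.npy"))
    for t,(a,b) in zip(['y','g','r','b'],D+res):
        q=W[np.hypot(W[...,0]-a,W[...,1]-b)<40]; print(n,t,np.histogram(q[:,2],bins=np.arange(0,64,4))[0])
```

```text
green enc 530.0 -127.7 27.9 mean [ 530.1 -127.5   74.8] 523
red enc 514.5 -203.9 15.8 mean [ 514.4 -203.8   75.1] 170
blue enc 496.8 -279.3 24.2 mean [ 496.2 -279.1   74.8] 390
yellow enc 477.5 -352.3 20.7 mean [ 477.1 -352.    75.1] 278
saw line [ 504.45979277 -240.59229937   -1.80307475] res
 [[ 1.3  0.8]
 [-1.   1.1]
 [-0.8  0.6]
 [ 0.4 -2.5]]
[[ 531.4 -126.7]
 [ 513.4 -202.6]
 [ 495.5 -278.5]
 [ 477.5 -354.5]]
yellow ell [179.6 205. ] [20.9 21.9] z 24.0 P [579.7 345.6  18. ] [579.7 345.9  18. ]
green ell [214.1 211. ] [27.5 28.4] z 24.2 P [566.4 268.2  18. ] [566.4 268.5  18. ]
red ell [248.7 217.2] [16.9 17.5] z 24.5 P [552.9 191.   18. ] [552.2 191.4  18. ]
blue ell [283.4 223.2] [24.5 25. ] z 24.5 P [539.8 113.7  18. ] [540.2 113.6  18. ]
tray line [559.72942112 229.63480762  -1.74138259] res
 [[-0.1 -0.7]
 [-0.1 -0.2]
 [ 0.2  0.2]
 [ 0.   0.6]]
[[579.6 344.9]
 [566.4 268.1]
 [553.1 191.2]
 [539.9 114.3]]
top y [  0   0   7  17  50 461 368  29   5   6  22  16   6   1   0]
top g [  0   1   6  20  38 359 355  40   6  11  40  87  41   2   0]
top r [  0   0   9  14  45 454 439  25   3   4   4   6   2   0   0]
top b [  0   1  11  15  30 363 455  33   1   8  24  47  24   1   0]
scene y [  0   0   0   3  14 218 299  16  12  11  16  12   5   0   0]
scene g [  0   0   0   0  21 158 301  30  22  23  29  61  36   0   0]
scene r [  0   0   0   1  24 272 383  14   8   5   6   9   1   0   0]
scene b [  0   0   0   2  37 241 397  22  22  15  27  41  16   0   0]
```

Run:
```python
import cv2
p=cv2.imread("pics/top0.png"); cv2.imwrite("pics/crop0.png",cv2.resize(p[160:330,130:530],None,fx=2,fy=2,interpolation=cv2.INTER_CUBIC))
```

```text
(no output)
```

View pics/crop0.png

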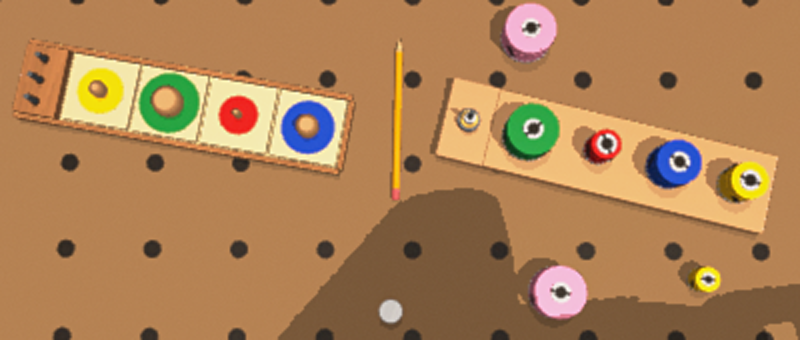

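Run:
```python
from h import *
P0={'yellow':(579,343),'green':(565.5,266.5),'red':(552.4,190),'blue':(539.5,113)}
S0={'green':(530,-127.6,28),'red':(514.5,-203.8,16),'blue':(496.5,-279.2,24),'yellow':(477.3,-352.1,20)}
for n in ("top","scene"):
    p=cv2.imread(f"pics/{n}0.png"); W=world(n,np.load(f"pics/{n}0d.npy"))
    print(n,'bench',np.median(W[(np.hypot(W[...,0]-600,W[...,1]+230)<35)][:,2]).round(1))
    D=[]
    for c,(x,y) in P0.items():
        m=(colmask(p,c)&(np.hypot(W[...,0]-x,W[...,1]-y)<45)&(W[...,2]<30)).astype(np.uint8)
        ct=np.concatenate(cv2.findContours(m,cv2.RETR_EXTERNAL,cv2.CHAIN_APPROX_NONE)[0])
        ct=cv2.convexHull(ct); e=cv2.fitEllipse(ct.astype(np.float32)); zz=np.median(W[m>0][:,2])
        X=ray(n,*e[0],24);D.append(X[:2]); print(' disc',c,X.round(1),'z',zz.round(1))
    D=np.array(D);print('  spacing',np.linalg.norm(np.diff(D,axis=0),axis=1).round(1),'yaw',np.arctan2(*(D[0]-D[3])[::-1]))
    for c,(x,y,R) in S0.items():
        best=None
        q=W[(np.hypot(W[...,0]-x,W[...,1]-y)<R+20)&(W[...,2]>71.5)&(W[...,2]<79)]
        (mx,my),r=cv2.minEnclosingCircle(q[:,:2].astype(np.float32))
        print(' saw',c,'enc',round(mx,1),round(my,1),round(r,1),'mean',q.mean(0).round(1),len(q))
```

```text
top bench 0.8
 disc yellow [578.5 343.8  24. ] z 24.0
 disc green [565.3 266.9  24. ] z 24.2
 disc red [551.9 190.1  24. ] z 24.5
 disc blue [538.7 113.3  24. ] z 24.5
  spacing [78.  78.  77.9] yaw 1.4000915091144028
 saw green enc 530.0 -127.7 27.9 mean [ 530.  -127.6   74.9] 511
 saw red enc 514.5 -203.9 15.8 mean [ 514.5 -203.7   75.1] 167
 saw blue enc 496.8 -279.3 24.2 mean [ 496.3 -279.2   74.9] 381
 saw yellow enc 476.9 -352.0 20.5 mean [ 477.  -352.1   75.2] 272
scene bench 0.2
 disc yellow [578.4 347.4  24. ] z 24.9
 disc green [565.  270.6  24. ] z 24.8
 disc red [551.8 194.1  24. ] z 24.8
 disc blue [538.3 117.2  24. ] z 24.8
  spacing [78.  77.7 78.1] yaw 1.398455103384737
 saw green enc 530.8 -126.6 29.0 mean [ 532.1 -126.8   74.4] 569
 saw red enc 515.6 -201.9 16.5 mean [ 516.3 -202.6   74.4] 211
 saw blue enc 496.7 -277.9 24.9 mean [ 497.9 -278.1   74.4] 519
 saw yellow enc 478.5 -350.8 20.6 mean [ 479.  -350.9   74.4] 408
```

```bash
cat > go.py <<'E'
import sys,numpy as np
from cell import env
def go(x,y,z,yaw=None):
    s=env.state();e=s['eef_pos'];w=s['tcp_rot'][2]
    d=np.array([x,y,z])-e;c,sn=np.cos(w),np.sin(w)
    print('t',round(s['t'],2),'pos',e.round(1),'rot',s['tcp_rot'].round(3),'F',s['ft_force'].round(1),'op',round(s['opening'],3))
    print('tool cm: x %.2f y %.2f z %.2f'%((c*d[0]+sn*d[1])/10,(sn*d[0]-c*d[1])/10,-d[2]/10),'turn %.3f'%(0 if yaw is None else -(yaw-w)))
go(*map(float,sys.argv[1:]))
E
python3 -m inch '{"hand":[1,1,1,1,1,1,1,1],"delta_pos":[[0,0,0.5],[0,0,1],[0,0,1.5],[0,0,1.5],[0,0,1.5],[0,0,1],[0,0,0.5],[0,0,0]],"turn":[-0.145,-0.145,-0.145,-0.145,-0.145,-0.145,-0.14,0]}'; python3 go.py 531 -127.2 215 1.338
```

```text
t: 1.8
eef_pos: [198.8, -592.4, 216.5]
tcp_rot: [-3.141, -0.001, 1.336]
ft_force: [-0.2, 0.9, -0.3]
opening: 1.0
t 1.8 pos [ 198.8 -592.4  216.5] rot [-3.141e+00 -1.000e-03  1.336e+00] F [-0.2  0.9 -0.3] op 1.0
tool cm: x 52.97 y 21.48 z 0.15 turn -0.002
```

```bash
python3 -m inch '{"hand":[1,1,1,1,1,1,1,1,1,1,1,1,1,1,1,1,1],"delta_pos":[[2,0.8,0],[3.8,1.54,0],[3.8,1.54,0],[3.8,1.54,0],[3.8,1.54,0],[3.8,1.54,0],[3.8,1.54,0],[3.8,1.54,0],[3.8,1.54,0],[3.8,1.54,0],[3.8,1.54,0],[3.8,1.54,0],[3.8,1.54,0],[3.8,1.54,0],[1.57,0.66,0],[0,0,0],[0,0,0]],"turn":[0,0,0,0,0,0,0,0,0,0,0,0,0,0,0,0,0]}'; python3 go.py 531 -127.2 215 1.338
python3 - <<'E'
from h import *
for n in ("scene","top"):
    p,d=viewer.read_camera(n); cv2.imwrite(f"pics/{n}1.png",p)
E
```

```text
t: 3.5
eef_pos: [531.9, -128.1, 217.4]
tcp_rot: [3.141, 0.0, 1.332]
ft_force: [-0.5, -0.5, 1.0]
opening: 0.993
t 3.5 pos [ 531.9 -128.1  217.4] rot [3.141 0.    1.332] F [-0.5 -0.5  1. ] op 0.993
tool cm: x 0.07 y -0.11 z 0.24 turn -0.006
```

View pics/scene1.png

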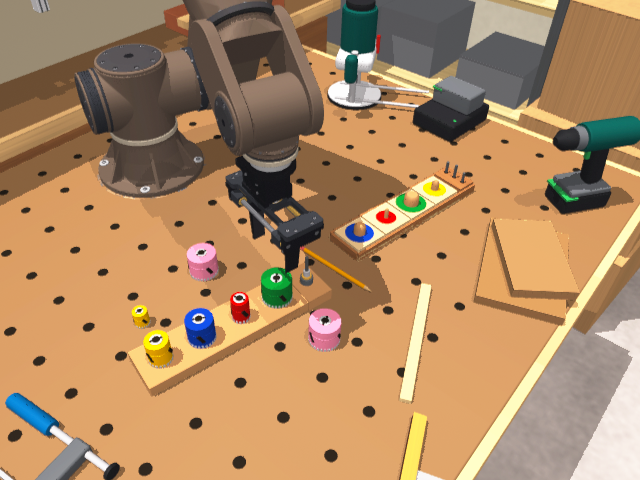

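The gripper is above the green saw (277,286), with its jaws across the row. The fingertips are near (255,235) and (292,268) and clear of the arbor. Descending.

```bash
python3 -m inch '{"hand":[1,1,1,1,1,1,1],"delta_pos":[[0.05,-0.1,1],[0,0,2.5],[0,0,2.5],[0,0,2],[0,0,1],[0,0,0.4],[0,0,0]],"turn":[0,0,0,0,0,0,0]}'; python3 go.py 531 -127.2 113 1.338
```

```text
t: 4.3
eef_pos: [531.1, -127.7, 123.1]
tcp_rot: [-3.141, 0.0, 1.333]
ft_force: [-0.5, -0.0, 0.1]
opening: 1.001
t 4.3 pos [ 531.1 -127.7  123.1] rot [-3.141  0.     1.333] F [-0.5 -0.   0.1] op 1.001
tool cm: x 0.04 y -0.02 z 1.01 turn -0.005
```

```bash
python3 -m inch '{"hand":[1,1,1,0.4,0.2,0.2,0.2,0.2,0.2,0.2,0.2],"delta_pos":[[0.04,0,0.6],[0,0,0.4],[0,0,0],[0,0,0],[0,0,0],[0,0,0],[0,0,0],[0,0,0],[0,0,0],[0,0,0],[0,0,0]],"turn":[0,0,0,0,0,0,0,0,0,0,0]}'; python3 go.py 565.2 268.7 198 1.40
```

```text
t: 5.4
eef_pos: [531.3, -126.9, 113.3]
tcp_rot: [3.142, 0.0, 1.334]
ft_force: [-0.9, -0.2, 1.6]
opening: 0.584
t 5.4 pos [ 531.3 -126.9  113.3] rot [3.142 0.    1.334] F [-0.9 -0.2  1.6] op 0.584
tool cm: x 39.26 y -5.99 z -8.47 turn -0.066
```

```bash
python3 -m inch '{"hand":[0,0,0,0,0,0,0,0],"delta_pos":[[0,0,-0.5],[0,0,-1.5],[0,0,-2],[0,0,-2],[0,0,-1.5],[0,0,-1],[0,0,0],[0,0,0]],"turn":[0,0,0,0,0,0,0,0]}'; python3 go.py 565.2 268.7 198 1.40
```

```text
t: 6.2
eef_pos: [531.1, -126.9, 197.8]
tcp_rot: [-3.141, 0.0, 1.334]
ft_force: [0.1, 0.6, -2.5]
opening: 0.581
t 6.2 pos [ 531.1 -126.9  197.8] rot [-3.141  0.     1.334] F [ 0.1  0.6 -2.5] op 0.581
tool cm: x 39.26 y -5.97 z -0.02 turn -0.066
```

```bash
python3 -m inch '{"hand":[0,0,0,0,0,0,0,0,0,0,0,0,0,0,0,0,0],"delta_pos":[[1.5,-0.23,0],[3.5,-0.53,0],[3.5,-0.53,0],[3.5,-0.53,0],[3.5,-0.53,0],[3.5,-0.53,0],[3.5,-0.53,0],[3.5,-0.53,0],[3.5,-0.53,0],[3.5,-0.53,0],[3.5,-0.53,0],[2,-0.32,0],[0.76,-0.12,0],[0,0,0],[0,0,0],[0,0,0],[0,0,0]],"turn":[0,0,0,0,0,0,0,0,0,0,0,0,0,-0.033,-0.033,0,0]}'; python3 go.py 565.2 268.7 145 1.40
```

```text
t: 7.9
eef_pos: [565.2, 268.3, 197.8]
tcp_rot: [-3.141, 0.0, 1.398]
ft_force: [-0.0, -0.8, -1.6]
opening: 0.586
t 7.9 pos [565.2 268.3 197.8] rot [-3.141  0.     1.398] F [-0.  -0.8 -1.6] op 0.586
tool cm: x 0.04 y -0.01 z 5.28 turn -0.002
```

```bash
python3 -m inch '{"hand":[0,0,0,0,0,0],"delta_pos":[[0.04,0,1],[0,0,2],[0,0,1.5],[0,0,0.7],[0,0,0],[0,0,0]],"turn":[0,0,0,0,0,0]}'; python3 go.py 565.2 268.7 113 1.40
cat > look.py <<'E'
from h import *
import sys
k=sys.argv[1]; cx,cy=float(sys.argv[2]),float(sys.argv[3])
for n in ("scene","top"):
    p,d=viewer.read_camera(n); c=viewer.get_calibration(n); np.save(f"pics/{n}{k}d.npy",d); cv2.imwrite(f"pics/{n}{k}full.png",p)
    q=np.linalg.inv(np.array(c['T']))@[cx,cy,60,1]; u=int(c['fx']*q[0]/q[2]+c['cx']);v=int(c['fy']*q[1]/q[2]+c['cy'])
    u=min(max(u,70),570);v=min(max(v,55),425)
    s=cv2.resize(p[v-55:v+55,u-70:u+70],None,fx=4,fy=4,interpolation=cv2.INTER_CUBIC)
    cv2.imwrite(f"pics/{n}{k}.png",s); print(n,'crop origin',u-70,v-55,'x4')
E
python3 look.py 2 565 268.5
```

```text
t: 8.5
eef_pos: [565.7, 269.1, 146.4]
tcp_rot: [3.141, -0.0, 1.4]
ft_force: [-0.4, 0.3, -1.7]
opening: 0.585
t 8.5 pos [565.7 269.1 146.4] rot [ 3.141 -0.     1.4  ] F [-0.4  0.3 -1.7] op 0.585
tool cm: x -0.05 y -0.04 z 3.34 turn -0.000
scene crop origin 342 134 x4
top crop origin 139 153 x4
```

Run:
```python
import cv2,numpy as np
a=cv2.imread("pics/scene2.png");b=cv2.imread("pics/top2.png");cv2.imwrite("pics/both2.png",cv2.resize(np.hstack([a,b]),(800,314)))
```

```text
(no output)
```

View pics/scene2.png

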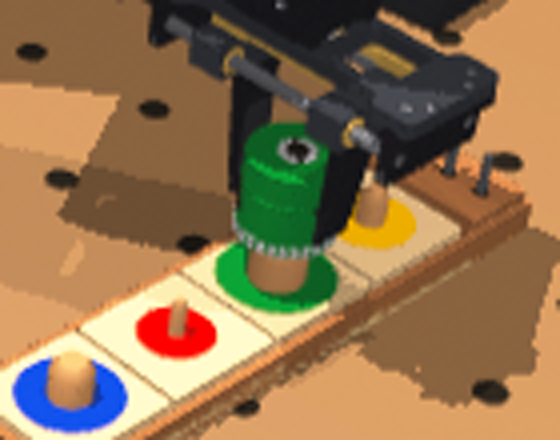

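View pics/top2.png

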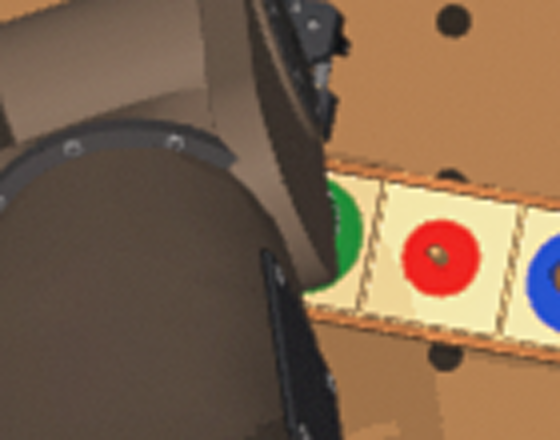

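```bash
cat > fit.py <<'E'
# scene-camera comparison of held saw's silhouette with model: fit saw (x,y) given z by projecting cylinder
from h import *
import sys
def fit(k,col,R,x0,y0,zr):
    p=cv2.imread(f"pics/scene{k}full.png");d=np.load(f"pics/scene{k}d.npy");W=world("scene",d)
    q=W[(np.hypot(W[...,0]-x0,W[...,1]-y0)<R+12)&(abs(W[...,2]-(zr+50))<3)&colmask(p,col)]
    print('top pts',len(q),'z',np.median(q[:,2]).round(1) if len(q) else '')
    # side surface: green points on the wall, fit circle of known R
    m=colmask(p,col)&(np.hypot(W[...,0]-x0,W[...,1]-y0)<R+8)&(W[...,2]>zr+4)&(W[...,2]<zr+44)
    s=W[m][:,:2]
    from scipy.optimize import least_squares
    r=least_squares(lambda c:np.hypot(s[:,0]-c[0],s[:,1]-c[1])-R,[x0,y0],loss='soft_l1')
    print('wall fit',r.x.round(1),'n',len(s),'rms',np.sqrt(np.mean(r.fun**2)).round(2),'z top max',np.percentile(W[m][:,2],99).round(1))
    if len(q)>20: 
        mc,rr=cv2.minEnclosingCircle(q[:,:2].astype(np.float32)); print('enc',np.round(mc,1),round(rr,1))
if __name__=='__main__':
    a=sys.argv; fit(a[1],a[2],*map(float,a[3:]))
E
python3 fit.py 2 green 28 565 270 57
cp pics/scene0.png pics/scene0full.png; for a in "green 28 531 -126.8 24" "red 16 516 -202 24" "blue 24 497 -278 24" "yellow 20 478.5 -351 24"; do echo $a; python3 fit.py 0 $a; done
```

```text
top pts 183 z 107.2
wall fit [565.3 271.1] n 251 rms 1.7 z top max 100.4
enc [562.5 264.9] 29.8
green 28 531 -126.8 24
top pts 468 z 74.2
wall fit [ 530.5 -124.8] n 298 rms 1.06 z top max 67.5
enc [ 530.7 -125.1] 29.1
red 16 516 -202 24
top pts 98 z 73.8
wall fit [ 514.8 -201.4] n 204 rms 0.93 z top max 67.5
enc [ 515.6 -201.9] 16.5
blue 24 497 -278 24
top pts 405 z 74.2
wall fit [ 496.1 -276.8] n 340 rms 0.92 z top max 67.4
enc [ 497.5 -277.9] 24.5
yellow 20 478.5 -351 24
top pts 253 z 74.3
wall fit [ 475.1 -355.3] n 2 rms 0.0 z top max 58.5
enc [ 478.  -350.6] 20.1
```

Run:
```python
from h import *
p=cv2.imread("pics/scene2full.png");c=viewer.get_calibration("scene");Ti=np.linalg.inv(np.array(c['T']))
p=cv2.resize(p[134:244,342:482],None,fx=4,fy=4,interpolation=cv2.INTER_CUBIC)
def circ(x,y,z,R,col):
    t=np.linspace(0,6.283,60);P=np.c_[x+R*np.cos(t),y+R*np.sin(t),0*t+z,0*t+1]@Ti.T
    u=((c['fx']*P[:,0]/P[:,2]+c['cx']-342)*4+1.5);v=((c['fy']*P[:,1]/P[:,2]+c['cy']-134)*4+1.5)
    cv2.polylines(p,[np.c_[u,v].astype(np.int32)],True,col,1)
circ(565.3,271.1,57,28,(255,255,255));circ(565.3,271.1,107,28,(255,255,255))
circ(565,270.6,24,34,(0,0,255));circ(565,270.6,24,16.5,(0,0,255));circ(565,270.6,44,16.5,(0,0,255))
cv2.imwrite("pics/ov2.png",p)
```

```text
(no output)
```

View pics/ov2.png

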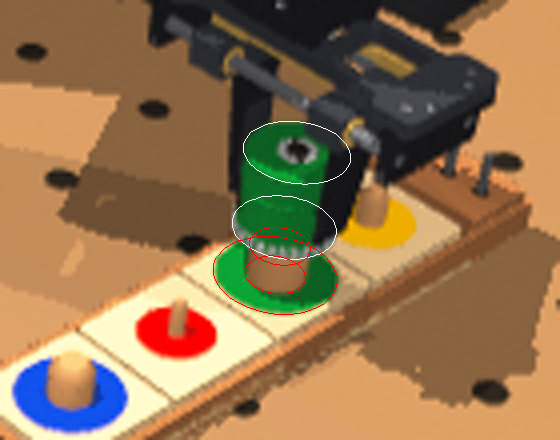

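Overlay agrees: the held saw's rim (crop 232–337) is concentric with the green spigot to about 0.6 mm, once I allow for the scene camera's +2.2 mm offset in y. Lowering.

```bash
python3 -m inch '{"hand":[0,0,0,0,0,0,0,0],"delta_pos":[[-0.04,-0.03,0.5],[0,0,0.8],[0,0,0.8],[0,0,0.5],[0,0,0.3],[0,0,0.1],[0,0,0],[0,0,0]],"turn":[0,0,0,0,0,0,0,0]}'; python3 go.py 565.1 268.4 113 1.40
```

```text
t: 9.4
eef_pos: [565.2, 268.8, 116.4]
tcp_rot: [3.141, -0.0, 1.4]
ft_force: [0.5, -1.7, -2.9]
opening: 0.585
t 9.4 pos [565.2 268.8 116.4] rot [ 3.141 -0.     1.4  ] F [ 0.5 -1.7 -2.9] op 0.585
tool cm: x -0.04 y -0.01 z 0.34 turn -0.000
```

```bash
python3 -m inch '{"hand":[0,0,0,0,0],"delta_pos":[[-0.03,0,0.12],[0,0,0.1],[0,0,0.05],[0,0,0],[0,0,0]],"turn":[0,0,0,0,0]}'; python3 go.py 565.1 268.4 113 1.40
```

```text
t: 9.9
eef_pos: [565.1, 268.4, 113.5]
tcp_rot: [3.142, 0.0, 1.4]
ft_force: [0.8, 0.3, -2.9]
opening: 0.589
t 9.9 pos [565.1 268.4 113.5] rot [3.142 0.    1.4  ] F [ 0.8  0.3 -2.9] op 0.589
tool cm: x -0.00 y 0.00 z 0.05 turn -0.000
```

```bash
python3 -m inch '{"hand":[0,0,0,0],"delta_pos":[[0,0,0.05],[0,0,0.05],[0,0,0],[0,0,0]],"turn":[0,0,0,0]}'; python3 go.py 565.1 268.4 113 1.40
```

```text
t: 10.3
eef_pos: [565.1, 268.5, 113.2]
tcp_rot: [3.141, -0.0, 1.4]
ft_force: [-2.3, -1.7, 6.5]
opening: 0.583
t 10.3 pos [565.1 268.5 113.2] rot [ 3.141 -0.     1.4  ] F [-2.3 -1.7  6.5] op 0.583
tool cm: x -0.01 y 0.00 z 0.02 turn -0.000
```

Contact at 113.2, the same height as at the pick, so the saw is seated. Releasing, then on to red.

```bash
python3 -m inch '{"hand":[0.7,0.8,0.9,1,1,1,1,1,1,1],"delta_pos":[[0,0,0],[0,0,0],[0,0,0],[0,0,0],[0,0,-1],[0,0,-2],[0,0,-3],[0,0,-2.5],[0,0,-1],[0,0,0]],"turn":[0,0,0,0,0,0,0,0,0,0]}'; python3 go.py 514.9 -203.4 208 1.338
```

```text
t: 11.3
eef_pos: [565.4, 268.5, 209.0]
tcp_rot: [3.139, -0.001, 1.4]
ft_force: [-0.3, -0.1, -0.4]
opening: 0.999
t 11.3 pos [565.4 268.5 209. ] rot [ 3.139e+00 -1.000e-03  1.400e+00] F [-0.3 -0.1 -0.4] op 0.999
tool cm: x -47.36 y 3.06 z 0.10 turn 0.062
```

```bash
python3 -m inch '{"hand":[1,1,1,1,1,1,1,1,1,1,1,1,1,1,1,1,1,1],"delta_pos":[[-1.5,0.1,0],[-4,0.26,0],[-4,0.26,0],[-4,0.26,0],[-4,0.26,0],[-4,0.26,0],[-4,0.26,0],[-4,0.26,0],[-4,0.26,0],[-4,0.26,0],[-4,0.26,0],[-3.5,0.22,0],[-1.8,0.12,0],[-0.56,0.02,0],[0,0,2],[0,0,3],[0,0,2],[0,0,0.5]],"turn":[0,0,0,0,0,0,0,0,0,0,0,0,0,0,0.031,0.031,0,0]}'; python3 go.py 514.9 -203.6 113 1.338
python3 - <<'E'
from h import *
p,d=viewer.read_camera("scene"); cv2.imwrite("pics/scene3.png",p)
E
```

```text
t: 13.1
eef_pos: [513.4, -202.5, 130.0]
tcp_rot: [-3.137, -0.001, 1.338]
ft_force: [-0.4, -0.2, -0.6]
opening: 0.999
t 13.1 pos [ 513.4 -202.5  130. ] rot [-3.137e+00 -1.000e-03  1.338e+00] F [-0.4 -0.2 -0.6] op 0.999
tool cm: x -0.07 y 0.17 z 1.70 turn 0.000
```

View pics/scene3.png

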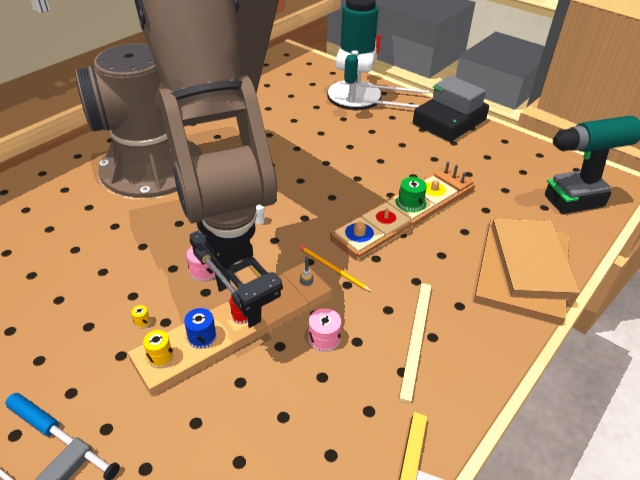

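The green saw stands upright on its spigot (413,193). The gripper is over the red saw (240,310), and the arbor (307,272) is untouched.

```bash
python3 -m inch '{"hand":[1,1,1,1],"delta_pos":[[0,0,0.8],[0,0,0.6],[0,0,0],[0,0,0]],"turn":[0,0,0,0]}'; python3 go.py 514.9 -203.6 113 1.338
```

```text
t: 13.55
eef_pos: [514.7, -203.5, 118.8]
tcp_rot: [3.141, 0.0, 1.338]
ft_force: [1.3, 0.1, -0.2]
opening: 0.996
t 13.55 pos [ 514.7 -203.5  118.8] rot [3.141 0.    1.338] F [ 1.3  0.1 -0.2] op 0.996
tool cm: x -0.01 y 0.02 z 0.58 turn -0.000
```

```bash
python3 -m inch '{"hand":[1,1,0.5,0,0,0,0,0,0,0,0,0],"delta_pos":[[0,0,0.35],[0,0,0.2],[0,0,0],[0,0,0],[0,0,0],[0,0,0],[0,0,0],[0,0,0],[0,0,0],[0,0,0],[0,0,0],[0,0,0]],"turn":[0,0,0,0,0,0,0,0,0,0,0,0]}'; python3 go.py 551.8 191.9 200 1.40
```

```text
t: 14.75
eef_pos: [514.7, -203.5, 113.0]
tcp_rot: [3.142, 0.0, 1.338]
ft_force: [0.9, -0.0, 0.7]
opening: 0.335
t 14.75 pos [ 514.7 -203.5  113. ] rot [3.142 0.    1.338] F [ 0.9 -0.   0.7] op 0.335
tool cm: x 39.33 y -5.52 z -8.70 turn -0.062
```

```bash
python3 -m inch '{"hand":[0,0,0,0,0,0,0,0,0,0,0,0,0,0,0,0,0,0,0,0],"delta_pos":[[0,0,-0.5],[0,0,-1.5],[0,0,-2.2],[0,0,-2.2],[0,0,-1.5],[0,0,-0.8],[1.5,-0.2,0],[3.8,-0.53,0],[3.8,-0.53,0],[3.8,-0.53,0],[3.8,-0.53,0],[3.8,-0.53,0],[3.8,-0.53,0],[3.8,-0.53,0],[3.8,-0.53,0],[3.8,-0.53,0],[2.6,-0.4,0],[1.03,-0.15,0],[0,0,0],[0,0,0]],"turn":[0,0,0,0,0,0,0,0,0,0,0,0,0,0,0,0,0,0,-0.031,-0.031]}'; python3 go.py 551.8 191.9 145 1.40
```

```text
t: 16.75
eef_pos: [551.0, 192.4, 199.2]
tcp_rot: [-3.14, 0.001, 1.402]
ft_force: [-0.2, -0.4, 0.1]
opening: 0.334
t 16.75 pos [551.  192.4 199.2] rot [-3.140e+00  1.000e-03  1.402e+00] F [-0.2 -0.4  0.1] op 0.334
tool cm: x -0.04 y 0.08 z 5.42 turn 0.002
```

```bash
python3 -m inch '{"hand":[0,0,0,0,0,0],"delta_pos":[[0,0,1],[0,0,2],[0,0,1.7],[0,0,0.7],[0,0,0],[0,0,0]],"turn":[0,0,0,0,0,0]}'; python3 go.py 551.8 191.9 113 1.40; python3 look.py 4 551.8 191.9; python3 fit.py 4 red 16 552 194 57
```

```text
t: 17.35
eef_pos: [551.9, 191.9, 146.2]
tcp_rot: [3.142, 0.0, 1.399]
ft_force: [0.9, 0.2, -0.4]
opening: 0.335
t 17.35 pos [551.9 191.9 146.2] rot [3.142 0.    1.399] F [ 0.9  0.2 -0.4] op 0.335
tool cm: x 0.00 y -0.01 z 3.32 turn -0.001
scene crop origin 316 149 x4
top crop origin 175 159 x4
top pts 32 z 107.0
wall fit [552.7 194.2] n 120 rms 1.64 z top max 100.9
enc [550.1 186.6] 15.5
```

View pics/scene4.png

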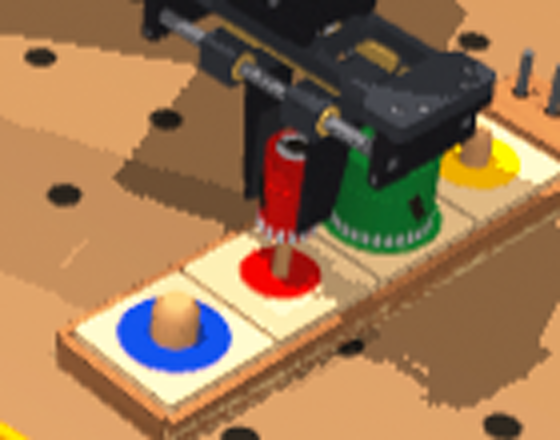

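The red saw is centred above the red disc, with the fit (552.7,194.2) against the disc (551.8,194.1). Lowering.

```bash
python3 -m inch '{"hand":[0,0,0,0,0,0,0,0,0,0],"delta_pos":[[0,-0.03,0.5],[0,0,0.8],[0,0,0.8],[0,0,0.6],[0,0,0.3],[0,0,0.1],[0,0,0.08],[0,0,0.06],[0,0,0],[0,0,0]],"turn":[0,0,0,0,0,0,0,0,0,0]}'; python3 go.py 551.8 191.9 113 1.40
```

```text
t: 18.45
eef_pos: [551.5, 192.0, 113.8]
tcp_rot: [3.141, -0.0, 1.4]
ft_force: [0.6, -0.1, -1.8]
opening: 0.337
t 18.45 pos [551.5 192.  113.8] rot [ 3.141 -0.     1.4  ] F [ 0.6 -0.1 -1.8] op 0.337
tool cm: x -0.01 y 0.03 z 0.08 turn -0.000
```

```bash
python3 -m inch '{"hand":[0,0,0,0],"delta_pos":[[0,0,0.06],[0,0,0.05],[0,0,0],[0,0,0]],"turn":[0,0,0,0]}'; python3 go.py 551.8 191.9 113 1.40
```

```text
t: 18.85
eef_pos: [551.5, 192.0, 113.0]
tcp_rot: [3.141, -0.0, 1.4]
ft_force: [-1.2, -0.9, 5.9]
opening: 0.336
t 18.85 pos [551.5 192.  113. ] rot [ 3.141 -0.     1.4  ] F [-1.2 -0.9  5.9] op 0.336
tool cm: x -0.01 y 0.03 z 0.00 turn -0.000
```

```bash
python3 -m inch '{"hand":[0.5,0.65,0.8,1,1,1,1,1,1,1,1],"delta_pos":[[0,0,0],[0,0,0],[0,0,0],[0,0,0],[0,0,-1],[0,0,-2],[0,0,-3],[0,0,-2.5],[0,0,-1],[0,0,0],[0,0,0]],"turn":[0,0,0,0,0,0,0,0,0,0,0]}'; python3 go.py 496.5 -279.1 208 1.338
```

```text
t: 19.95
eef_pos: [551.1, 191.9, 206.8]
tcp_rot: [-3.141, 0.0, 1.4]
ft_force: [0.5, 1.4, -0.4]
opening: 1.003
t 19.95 pos [551.1 191.9 206.8] rot [-3.141  0.     1.4  ] F [ 0.5  1.4 -0.4] op 1.003
tool cm: x -47.34 y 2.63 z -0.12 turn 0.062
```

```bash
python3 -m inch '{"hand":[1,1,1,1,1,1,1,1,1,1,1,1,1,1,1,1,1,1,1],"delta_pos":[[-1.5,0.08,0],[-4,0.22,0],[-4,0.22,0],[-4,0.22,0],[-4,0.22,0],[-4,0.22,0],[-4,0.22,0],[-4,0.22,0],[-4,0.22,0],[-4,0.22,0],[-4,0.22,0],[-3.5,0.2,0],[-1.8,0.1,0],[-0.54,0.05,0],[0,0,2],[0,0,3],[0,0,2],[0,0,1],[0,0,0]],"turn":[0,0,0,0,0,0,0,0,0,0,0,0,0,0,0.031,0.031,0,0,0]}'; python3 go.py 496.5 -279.1 113 1.338
python3 - <<'E'
from h import *
p,d=viewer.read_camera("scene"); cv2.imwrite("pics/scene5.png",p)
E
```

```text
t: 21.85
eef_pos: [496.5, -278.0, 126.4]
tcp_rot: [-3.139, -0.001, 1.339]
ft_force: [-0.3, 0.4, -1.0]
opening: 0.998
t 21.85 pos [ 496.5 -278.   126.4] rot [-3.139e+00 -1.000e-03  1.339e+00] F [-0.3  0.4 -1. ] op 0.998
tool cm: x -0.11 y 0.02 z 1.34 turn 0.001
```

View pics/scene5.png

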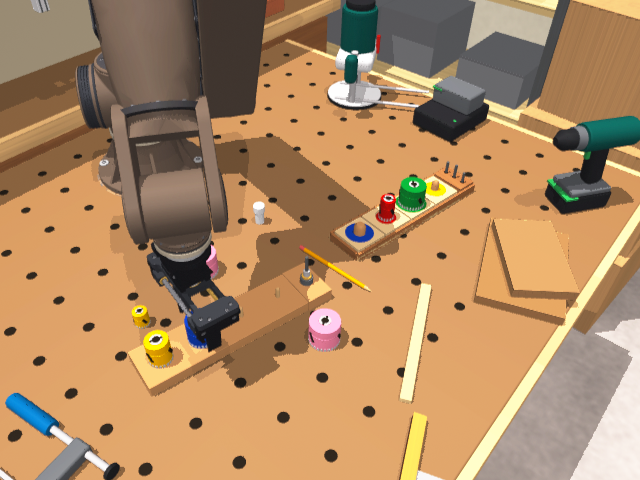

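Red (388,207) and green (413,193) are both standing. The gripper is over blue (200,328).

```bash
python3 -m inch '{"hand":[1,1,1,1,1],"delta_pos":[[0,0,0.6],[0,0,0.3],[0,0,0],[0,0,0],[0,0,0]],"turn":[0,0,0,0,0]}'; python3 go.py 496.5 -279.1 113 1.338
```

```text
t: 22.4
eef_pos: [496.9, -279.1, 118.8]
tcp_rot: [3.141, 0.0, 1.338]
ft_force: [-0.7, -0.2, 0.5]
opening: 1.0
t 22.4 pos [ 496.9 -279.1  118.8] rot [3.141 0.    1.338] F [-0.7 -0.2  0.5] op 1.0
tool cm: x -0.01 y -0.03 z 0.58 turn -0.000
```

```bash
python3 -m inch '{"hand":[1,1,0.5,0,0,0,0,0,0,0],"delta_pos":[[0,-0.03,0.38],[0,0,0.2],[0,0,0],[0,0,0],[0,0,0],[0,0,0],[0,0,0],[0,0,0],[0,0,0],[0,0,0]],"turn":[0,0,0,0,0,0,0,0,0,0]}'; python3 go.py 538.3 115.0 200 1.40
```

```text
t: 23.4
eef_pos: [496.5, -278.9, 112.8]
tcp_rot: [3.142, 0.0, 1.338]
ft_force: [0.4, 0.5, -0.2]
opening: 0.501
t 23.4 pos [ 496.5 -278.9  112.8] rot [3.142 0.    1.338] F [ 0.4  0.5 -0.2] op 0.501
tool cm: x 39.29 y -5.03 z -8.72 turn -0.062
```

```bash
python3 -m inch '{"hand":[0,0,0,0,0,0,0,0,0,0,0,0,0,0,0,0,0,0,0,0],"delta_pos":[[0,0,-0.5],[0,0,-1.5],[0,0,-2.2],[0,0,-2.2],[0,0,-1.5],[0,0,-0.8],[1.5,-0.19,0],[3.8,-0.48,0],[3.8,-0.48,0],[3.8,-0.48,0],[3.8,-0.48,0],[3.8,-0.48,0],[3.8,-0.48,0],[3.8,-0.48,0],[3.8,-0.48,0],[3.8,-0.48,0],[2.6,-0.36,0],[0.99,-0.16,0],[0,0,0],[0,0,0]],"turn":[0,0,0,0,0,0,0,0,0,0,0,0,0,0,0,0,0,0,-0.031,-0.031]}'; python3 go.py 538.3 115 145 1.40
```

```text
t: 25.4
eef_pos: [537.6, 115.4, 199.0]
tcp_rot: [-3.14, 0.001, 1.402]
ft_force: [-0.6, 0.4, -1.1]
opening: 0.496
t 25.4 pos [537.6 115.4 199. ] rot [-3.140e+00  1.000e-03  1.402e+00] F [-0.6  0.4 -1.1] op 0.496
tool cm: x -0.03 y 0.08 z 5.40 turn 0.002
```

```bash
python3 -m inch '{"hand":[0,0,0,0,0,0],"delta_pos":[[0,0,1],[0,0,2],[0,0,1.7],[0,0,0.7],[0,0,0],[0,0,0]],"turn":[0,0,0,0,0,0]}'; python3 go.py 538.3 115 113 1.40; python3 look.py 6 538.3 115; python3 fit.py 6 blue 24 538.3 117.2 57
```

```text
t: 26.0
eef_pos: [538.4, 114.9, 145.8]
tcp_rot: [3.142, 0.0, 1.399]
ft_force: [0.8, -0.1, -1.5]
opening: 0.504
t 26.0 pos [538.4 114.9 145.8] rot [3.142 0.    1.399] F [ 0.8 -0.1 -1.5] op 0.504
tool cm: x 0.01 y -0.01 z 3.28 turn -0.001
scene crop origin 289 164 x4
top crop origin 211 165 x4
top pts 134 z 107.0
wall fit [538.8 117.3] n 209 rms 1.34 z top max 100.7
enc [534.9 112.5] 25.5
```

View pics/scene6.png

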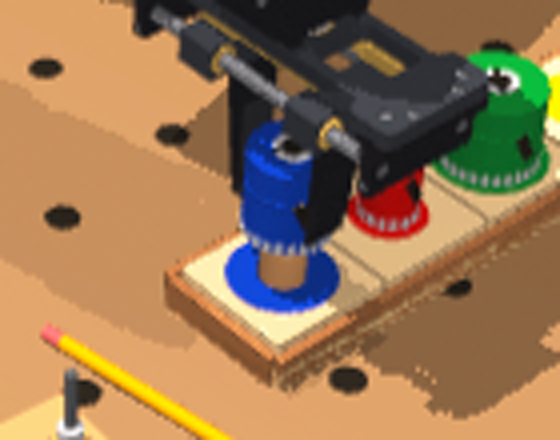

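The blue saw is centred over its spigot, with the fit (538.8,117.3) against the disc (538.3,117.2). Lowering.

```bash
python3 -m inch '{"hand":[0,0,0,0,0,0,0,0,0,0],"delta_pos":[[0,-0.03,0.5],[0,0,0.8],[0,0,0.8],[0,0,0.6],[0,0,0.3],[0,0,0.1],[0,0,0.07],[0,0,0.05],[0,0,0],[0,0,0]],"turn":[0,0,0,0,0,0,0,0,0,0]}'; python3 go.py 538.3 115 113 1.40
```

```text
t: 27.1
eef_pos: [538.1, 115.1, 113.7]
tcp_rot: [3.141, 0.0, 1.4]
ft_force: [-0.6, -0.5, -1.5]
opening: 0.499
t 27.1 pos [538.1 115.1 113.7] rot [3.141 0.    1.4  ] F [-0.6 -0.5 -1.5] op 0.499
tool cm: x -0.00 y 0.02 z 0.07 turn -0.000
```

```bash
python3 -m inch '{"hand":[0,0,0,0],"delta_pos":[[0,0,0.06],[0,0,0.05],[0,0,0],[0,0,0]],"turn":[0,0,0,0]}'; python3 go.py 538.3 115 113 1.40
```

```text
t: 27.5
eef_pos: [538.1, 115.0, 112.8]
tcp_rot: [3.141, -0.0, 1.4]
ft_force: [-1.9, -0.6, 6.3]
opening: 0.496
t 27.5 pos [538.1 115.  112.8] rot [ 3.141 -0.     1.4  ] F [-1.9 -0.6  6.3] op 0.496
tool cm: x 0.00 y 0.02 z -0.02 turn -0.000
```

```bash
python3 -m inch '{"hand":[0.6,0.7,0.85,1,1,1,1,1,1,1,1],"delta_pos":[[0,0,0],[0,0,0],[0,0,0],[0,0,0],[0,0,-1],[0,0,-2],[0,0,-3],[0,0,-2.5],[0,0,-1],[0,0,0],[0,0,0]],"turn":[0,0,0,0,0,0,0,0,0,0,0]}'; python3 go.py 477.3 -352.1 208 1.338
```

```text
t: 28.6
eef_pos: [537.7, 115.0, 206.8]
tcp_rot: [-3.141, 0.0, 1.4]
ft_force: [0.1, 0.3, -0.4]
opening: 1.006
t 28.6 pos [537.7 115.  206.8] rot [-3.141  0.     1.4  ] F [ 0.1  0.3 -0.4] op 1.006
tool cm: x -47.06 y 2.00 z -0.12 turn 0.062
```

```bash
python3 -m inch '{"hand":[1,1,1,1,1,1,1,1,1,1,1,1,1,1,1,1,1,1,1,1],"delta_pos":[[-1.5,0.06,0],[-4,0.17,0],[-4,0.17,0],[-4,0.17,0],[-4,0.17,0],[-4,0.17,0],[-4,0.17,0],[-4,0.17,0],[-4,0.17,0],[-4,0.17,0],[-4,0.17,0],[-3.5,0.15,0],[-1.6,0.07,0],[-0.46,0.02,0],[0,0,2],[0,0,3],[0,0,2],[0,0,1],[0,0,0],[0,0,0]],"turn":[0,0,0,0,0,0,0,0,0,0,0,0,0,0,0.031,0.031,0,0,0,0]}'; python3 go.py 477.3 -352.1 113 1.338
python3 - <<'E'
from h import *
p,d=viewer.read_camera("scene"); cv2.imwrite("pics/scene7.png",p)
E
```

```text
t: 30.6
eef_pos: [477.9, -351.8, 128.0]
tcp_rot: [3.141, 0.0, 1.338]
ft_force: [-0.8, 0.5, -0.4]
opening: 0.999
t 30.6 pos [ 477.9 -351.8  128. ] rot [3.141 0.    1.338] F [-0.8  0.5 -0.4] op 0.999
tool cm: x -0.05 y -0.05 z 1.50 turn 0.000
```

View pics/scene7.png

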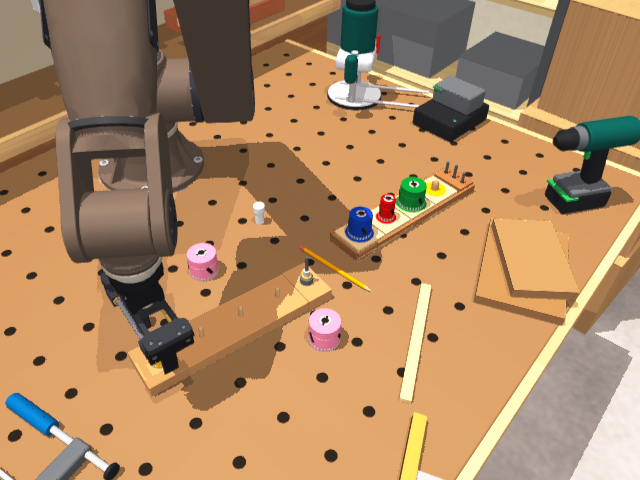

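Blue (360,224), red and green are standing in the tray. The gripper is above the large yellow saw (157,350). The small yellow saw lies about 110 mm off along the jaw axis, well clear of the fingers.

```bash
python3 -m inch '{"hand":[1,1,1,1,0.5,0,0,0,0,0,0,0],"delta_pos":[[-0.04,-0.05,0.7],[0,0,0.5],[0,0,0.28],[0,0,0],[0,0,0],[0,0,0],[0,0,0],[0,0,0],[0,0,0],[0,0,0],[0,0,0],[0,0,0]],"turn":[0,0,0,0,0,0,0,0,0,0,0,0]}'; python3 go.py 578.4 345.2 210 1.40
```

```text
t: 31.85
eef_pos: [477.1, -352.4, 112.7]
tcp_rot: [3.142, 0.0, 1.338]
ft_force: [-0.0, -0.4, 1.1]
opening: 0.415
t 31.85 pos [ 477.1 -352.4  112.7] rot [3.142 0.    1.338] F [-0.  -0.4  1.1] op 0.415
tool cm: x 70.21 y -6.25 z -9.73 turn -0.062
```

```bash
python3 -m inch '{"hand":[0,0,0,0,0,0,0,0,0,0,0,0,0,0,0,0,0,0,0,0],"delta_pos":[[0,0,-0.5],[0,0,-1.7],[0,0,-2.5],[0,0,-2.5],[0,0,-1.7],[0,0,-0.83],[1.5,-0.13,0],[3.8,-0.34,0],[3.8,-0.34,0],[3.8,-0.34,0],[3.8,-0.34,0],[3.8,-0.34,0],[3.8,-0.34,0],[3.8,-0.34,0],[3.8,-0.34,0],[3.8,-0.34,0],[3.8,-0.34,0],[2,-0.18,0],[0,0,0],[0,0,0]],"turn":[0,0,0,0,0,0,0,0,0,0,0,0,0,0,0,0,0,0,-0.031,-0.031]}'; python3 go.py 578.4 345.2 200 1.40
```

```text
t: 33.85
eef_pos: [535.8, 61.7, 208.7]
tcp_rot: [-3.139, 0.0, 1.403]
ft_force: [0.2, 0.3, -1.2]
opening: 0.417
t 33.85 pos [535.8  61.7 208.7] rot [-3.139  0.     1.403] F [ 0.2  0.3 -1.2] op 0.417
tool cm: x 28.67 y -0.53 z 0.87 turn 0.003
```

```bash
python3 -m inch '{"hand":[0,0,0,0,0,0,0,0,0,0,0,0,0,0,0],"delta_pos":[[1.5,-0.03,0],[3.8,-0.07,0],[3.8,-0.07,0],[3.8,-0.07,0],[3.8,-0.07,0],[3.8,-0.07,0],[3.8,-0.07,0],[3,-0.06,0],[1.37,-0.02,0],[0,0,1.5],[0,0,2.2],[0,0,1.6],[0,0,0.8],[0,0,0],[0,0,0]],"turn":[0,0,0,0,0,0,0,0,0,0,0,0,0,0,0]}'; python3 go.py 578.4 345.2 113 1.40; python3 look.py 8 578.4 345.2; python3 fit.py 8 yellow 20 578.4 347.4 57
```

```text
t: 35.35
eef_pos: [580.6, 343.1, 149.2]
tcp_rot: [3.141, -0.0, 1.399]
ft_force: [0.1, -0.5, -1.7]
opening: 0.418
t 35.35 pos [580.6 343.1 149.2] rot [ 3.141 -0.     1.399] F [ 0.1 -0.5 -1.7] op 0.418
tool cm: x 0.17 y -0.26 z 3.62 turn -0.001
scene crop origin 365 121 x4
top crop origin 104 146 x4
top pts 0 z
  return _methods._mean(a, axis=axis, dtype=dtype,
  ret = ret.dtype.type(ret / rcount)
Traceback (most recent call last):
  File "fit.py", line 17, in <module>
    a=sys.argv; fit(a[1],a[2],*map(float,a[3:]))
                ~~~^^^^^^^^^^^^^^^^^^^^^^^^^^^^^
  File "fit.py", line 13, in fit
    print('wall fit',r.x.round(1),'n',len(s),'rms',np.sqrt(np.mean(r.fun**2)).round(2),'z top max',np.percentile(W[m][:,2],99).round(1))
                                                                                                   ~~~~~~~~~~~~~^^^^^^^^^^^^^^
IndexError: index -1 is out of bounds for axis 0 with size 0
```

View pics/scene8.png

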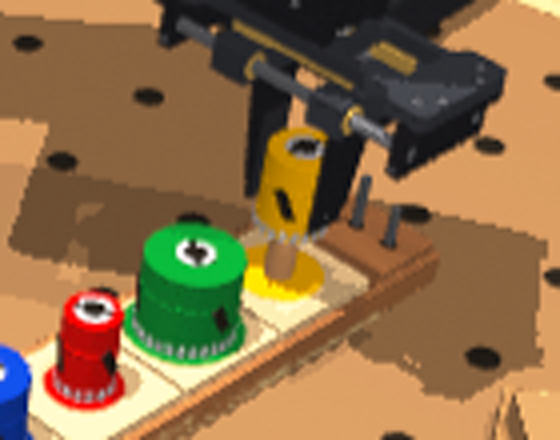

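The yellow saw is over its spigot but about 3 mm off, since the mid-move reading was taken while the arm was still settling. Correcting, then checking again with a wider yellow mask for the shade.

```bash
python3 -m inch '{"hand":[0,0,0,0,0],"delta_pos":[[0.1,-0.15,0.1],[0.07,-0.11,0.2],[0,0,0],[0,0,0],[0,0,0]],"turn":[0,0,0,0,0]}'; python3 go.py 578.4 345.2 113 1.40; sed -i 's/(H>24)&(H<34)&(S>190)/(H>18)\&(H<34)\&(S>190)/' h.py; python3 look.py 9 578.4 345.2; python3 fit.py 9 yellow 20 578.4 347.4 58
```

```text
t: 35.95
eef_pos: [578.1, 345.6, 145.9]
tcp_rot: [3.142, 0.0, 1.4]
ft_force: [-0.1, 0.1, -1.3]
opening: 0.416
t 35.95 pos [578.1 345.6 145.9] rot [3.142 0.    1.4  ] F [-0.1  0.1 -1.3] op 0.416
tool cm: x -0.03 y 0.04 z 3.29 turn -0.000
scene crop origin 365 121 x4
top crop origin 104 146 x4
top pts 82 z 107.4
wall fit [577.9 348. ] n 170 rms 1.9 z top max 101.5
enc [578.1 344.4] 21.3
```

View pics/scene9.png

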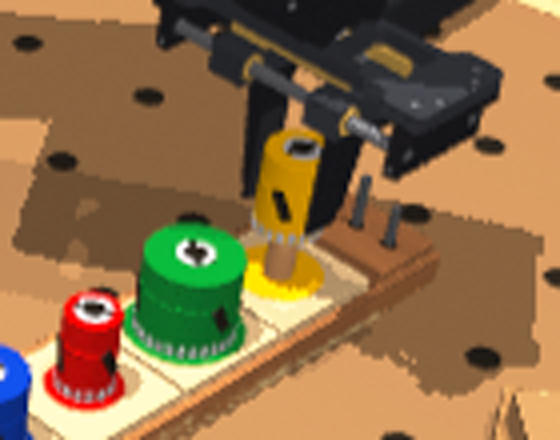

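The wall fit (577.9,348.0) against the disc (578.4,347.4) is about 0.8 mm off, well inside the 4.5 mm play. Lowering.

```bash
python3 -m inch '{"hand":[0,0,0,0,0,0,0,0,0,0],"delta_pos":[[-0.04,0.03,0.5],[0,0,0.8],[0,0,0.8],[0,0,0.6],[0,0,0.3],[0,0,0.1],[0,0,0.06],[0,0,0.04],[0,0,0],[0,0,0]],"turn":[0,0,0,0,0,0,0,0,0,0]}'; python3 go.py 578.4 345.2 112.7 1.40
```

```text
t: 37.05
eef_pos: [578.3, 345.1, 114.1]
tcp_rot: [3.141, -0.0, 1.4]
ft_force: [-0.8, 0.3, -1.9]
opening: 0.42
t 37.05 pos [578.3 345.1 114.1] rot [ 3.141 -0.     1.4  ] F [-0.8  0.3 -1.9] op 0.42
tool cm: x 0.01 y 0.00 z 0.14 turn -0.000
```

```bash
python3 -m inch '{"hand":[0,0,0,0,0],"delta_pos":[[0,0,0.07],[0,0,0.06],[0,0,0.04],[0,0,0],[0,0,0]],"turn":[0,0,0,0,0]}'; python3 go.py 578.4 345.2 112.7 1.40
```

```text
t: 37.55
eef_pos: [578.3, 345.1, 112.6]
tcp_rot: [3.141, -0.0, 1.4]
ft_force: [-1.5, -0.6, 5.2]
opening: 0.419
t 37.55 pos [578.3 345.1 112.6] rot [ 3.141 -0.     1.4  ] F [-1.5 -0.6  5.2] op 0.419
tool cm: x 0.01 y 0.00 z -0.01 turn -0.000
```

Seated. Releasing, lifting, and backing off so the cameras can see.

```bash
python3 -m inch '{"hand":[0.5,0.65,0.8,1,1,1,1,1,1,1,1],"delta_pos":[[0,0,0],[0,0,0],[0,0,0],[0,0,0],[0,0,-1],[0,0,-2],[0,0,-3],[0,0,-3],[0,0,-2],[0,0,-1],[0,0,0]],"turn":[0,0,0,0,0,0,0,0,0,0,0]}'; python3 -m inch '{"hand":[1,1,1,1,1,1,1,1,1,1,1,1,1,1],"delta_pos":[[-1.5,0,0],[-4,0,0],[-4,0,0],[-4,0,0],[-4,0,0],[-4,0,0],[-4,0,0],[-4,0,0],[-4,0,0],[-4,0,0],[-4,0,0],[-2,0,0],[0,0,0],[0,0,0]],"turn":[0,0,0,0,0,0,0,0,0,0,0,0,0,0]}'
python3 - <<'E'
from h import *
R={'yellow':20,'green':28,'red':16,'blue':24}
disc={"scene":{'yellow':(578.4,347.4),'green':(565,270.6),'red':(551.8,194.1),'blue':(538.3,117.2)},"top":{'yellow':(578.5,343.8),'green':(565.3,266.9),'red':(551.9,190.1),'blue':(538.7,113.3)}}
for n in ("scene","top"):
    p,d=viewer.read_camera(n); cv2.imwrite(f"pics/{n}10.png",p); W=world(n,d)
    for c,(x,y) in disc[n].items():
        q=W[(np.hypot(W[...,0]-x,W[...,1]-y)<R[c]+12)&(W[...,2]>71)&(W[...,2]<79)]
        if len(q): print(n,c,'top mean',q.mean(0).round(1),'spread z',q[:,2].std().round(2),'off disc',(q.mean(0)[:2]-(x,y)).round(1),len(q))
E
```

```text
t: 38.65
eef_pos: [578.5, 345.2, 233.8]
tcp_rot: [3.14, -0.001, 1.4]
ft_force: [-0.1, -0.0, -0.2]
opening: 0.994
t: 40.05
eef_pos: [503.5, -83.8, 231.4]
tcp_rot: [-3.14, -0.0, 1.398]
ft_force: [0.4, -0.2, -0.6]
opening: 1.002
scene yellow top mean [579.5 345.   74.4] spread z 1.44 off disc [ 1.1 -2.4] 165
scene green top mean [566.4 268.1  74.3] spread z 1.38 off disc [ 1.4 -2.5] 339
scene red top mean [552.8 192.   74.5] spread z 1.52 off disc [ 1.  -2.1] 126
scene blue top mean [539.5 114.5  74.4] spread z 1.44 off disc [ 1.2 -2.7] 299
top yellow top mean [577.7 344.1  74.1] spread z 1.69 off disc [-0.8  0.3] 245
top green top mean [564.2 266.6  74.2] spread z 1.75 off disc [-1.1 -0.3] 486
top red top mean [550.7 190.7  74.7] spread z 1.76 off disc [-1.2  0.6] 161
top blue top mean [537.6 113.7  74.5] spread z 1.79 off disc [-1.1  0.4] 362
```

View pics/scene10.png

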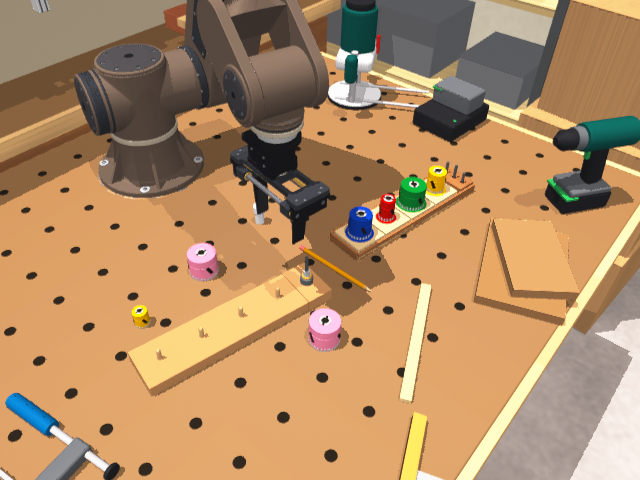

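View pics/top10.png

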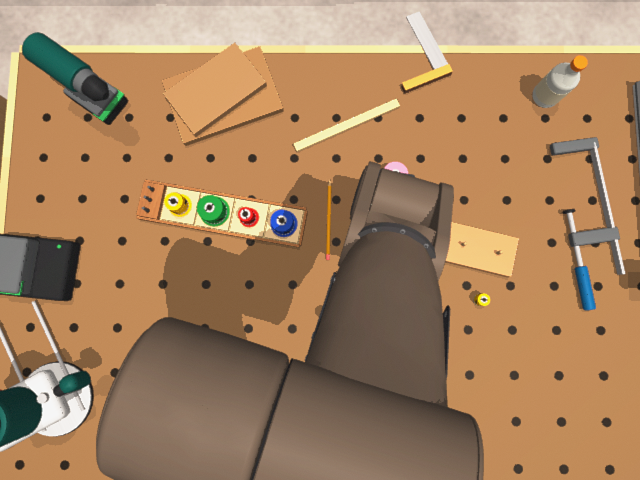

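Both views show yellow, green, red and blue upright on their own discs: scene (437,180), (413,192), (387,207), (360,222). All tops are at z ≈ 74, as they should be when seated. The arbor (307,272), both pinks and the small yellow saw haven't moved, and the gripper is clear of everything.

Run:
```python
from cell import ticket, env
print(ticket.job_done()); print(env.state()['t'])
```

```text
the job is handed in; nothing more can be done
None
the job is handed in; nothing more can be done
```

All four saws are in the tray, each mouth down on the spigot of its own colour, and the job was handed in at about 40 s of the 104 s allowed. I moved them in the order green, red, blue, yellow, lowering each to a light contact of about 5–6.5 N before letting go. No verdict was reported.

- **Seating:** both cameras put every saw top at 74–75 mm, which matches 24 mm for the holder top plus 50 mm for the saw, so all four sit flat.
- **Left alone:** the arbor is still standing in its socket. The two pink look-alikes and the small yellow saw were not touched, and the gripper was clear of everything at the end.
- **Disagreements:** the two cameras differed by up to 4 mm in y at the tray, so I used the measured gripper position to correct for it. In the final check, saw centres read about 1 mm off the discs in the top camera and 2–3 mm off in the scene camera. I put the larger figure down to calibration and viewing angle; both are within the 4.5 mm radial play.
- **Mended on the way:** the yellow saw first stopped about 3 mm off above its spigot. I corrected it and checked again before lowering.

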